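Close up the pipe clamps

ROBOT

A 6-joint arm with a two-finger parallel gripper is mounted at the origin on the work surface. World frame = base frame: x ahead of the robot, y to its left, z up, the work surface at z = 0. Lengths are in m, angles in rad, forces in N, time in s.
With the tool pointing down it reaches from about 0.25 to 0.775 m from the base axis. Payload 4 kg.
Tool frame: the origin (TCP) lies midway between the tips of the shut fingers; the grasp point (between the pads) lies 19 mm behind it; z points along the fingers, y is the line along which they close (so a half turn about z gives the same grasp; the last joint's range is limited). The gripper opens to 94 mm and grips with 3 to 60 N. Pads are 16 mm wide; open, the fingers measure 119 mm over their backs; the gripper's body (75 mm by 177 mm) begins 78 mm behind the grasp point.
Start: joints at [-1.425, 0.087, 1.371, -0, 1.684, -0.103], TCP at [0.135, -0.533, 0.206] pointing down, gripper open.
Joint ranges: [-3.1, 3.1], [-0.76, 2.03], [0.27, 2.55], [-1.08, 4.22], [0.17, 2.65], [-2.57, 2.57]. Speed limits (rad/s): [2.79, 2.79, 3.14, 3.14, 3.14, 3.14].

INTERFACE

Orientations are given as [roll, pitch, yaw] about the fixed x, y, z axes, in that order (R = Rz(yaw) Ry(pitch) Rx(roll)).
In Python, from bench import get_obs, snapshot, close_job gives the robot as it stands. The module is installed in compiled form; this text tells all that it offers.
- The arm moves only by the tool drive_tool, never from a script. Its argument "commands" is a list of rows, each a list of 6 numbers: the shift along the tool's x, y, z in units of 0.04 m (1.0 is 0.04 m), then the turn, a rotation vector about the tool's x, y, z in units of 0.1 rad (1.0 is 0.1 rad). In form: [[dx, dy, dz, wx, wy, wz], ...]. A call has 1 to 20 rows; each row shifts and turns the commanded pose from where the row before left it, along the tool's axes as they then stand; what a row does not reach is not made up. A row lasts 1/8 s, in which the tool goes at most 62.5 mm and 10.7 degrees, less where a joint would pass 70% of its speed; a pose out of reach is approached as far as the arm can. A call with a number of a shift or a turn outside -1 to 1 is refused whole. A call with a gripper value outside its range is refused whole. "gripper" is the closure, from 0 (fully open) to 1 (shut), set as the call begins (left out, the last holds). The fingers move at their own pace and stop on an object; the grip force is fixed at half the most. Time passes only in rows, so rows that do not move let the fingers close. It gives the time, the measured TCP pose, the force, the opening and the grip force at its end, in the units of the state.
- get_obs(): the state, without advancing time (a new reading comes with each control period).
- snapshot(name): name is "scene" or "side" or "wrist"; returns a dict with "image" (420x560x3 uint8, blue, green, red), "range_z" (420x560 float32, m along the optical axis (not along the pixel's ray), 0 where there is no reading), "fx", "fy", "cx", "cy" (pixels), "rvec" (rotation vector, rad) and "tvec" (3), from world to camera coordinates, as OpenCV has them. Camera axes: x right, y down, z forward; pixel columns grow to the right and rows downward; lengths in m; the calibration is good to about 2 mm. A picture is of the moment at which its call begins.
- close_job(): hands the job in; it is judged then, once.
The state is a dict: "time": time; "joint_positions": joint angles; "qvel": joint speeds; "joint_torque": joint torques, N m; "tool_pos": TCP position; "ee_rot": TCP orientation; "wrist_force": force on the tool from outside, world axes, zero at the start; "wrist_torque": the same for the moment, N m; "width": finger opening in m; "finger_force": force on a finger pad.
Only numpy, scipy, OpenCV 4.12 (cv2) and the standard library are available. Lean on these libraries where they do the work, as an engineer would, in place of code of your own. Each camera call takes 0.05 s, during which the arm holds its last target. There are 200 camera calls.

TASK

Close up the three split pipe clamps on the bench: lay the loose capped pipe along the groove of the empty lower half, centred, and then set each of the three grey clamp caps on the lower half of its own size, centred, square and down flat on it over the pipe. Leave the other pipe fittings where they lie.

Things in the scene. Friction and masses are not known exactly. Their poses are not given: they have to be found in the camera images.
- cap_small: small clamp cap: loose grey block 42 (x) by 30 (y) by 26.5 mm high, two dark bolt spots on its flat top, half-round channel 25 mm wide along y underneath; lies channel down. Origin: centre of the underside, z up; a half turn is the same. Grip it across x (42 mm), tips no lower than its underside; fingers on its y faces would meet the pipe.
- cap_medium: medium clamp cap: loose grey block 54 (x) by 36 (y) by 31 mm high, two dark bolt spots on its flat top, half-round channel 34 mm wide along y underneath; lies channel down. Origin: centre of the underside, z up; a half turn is the same. Grip it across x (54 mm), tips no lower than its underside; fingers on its y faces would meet the pipe.
- cap_large: large clamp cap: loose grey block 66 (x) by 42 (y) by 36 mm high, two dark bolt spots on its flat top, half-round channel 44 mm wide along y underneath; lies channel down. Origin: centre of the underside, z up; a half turn is the same. Grip it across x (66 mm), tips no lower than its underside; fingers on its y faces would meet the pipe.
- base_small: small lower clamp half, fixed: grey block 42 (x) by 30 (y) mm on a 66 by 34 mm steel foot. Origin: bottom centre, on the bench; flat upper face at z = 42 mm. A white 19 mm pipe, 98 mm long with 30 mm hex ends, is fixed in it along y, axis at z = 42. Its cap seats flush on the upper face, x along x (either way), origin at z = 42; the channel is 6 mm wider than the pipe and centres it roughly.
- base_medium: medium lower clamp half, fixed: grey block 54 (x) by 36 (y) mm on a 78 by 40 mm steel foot. Origin: bottom centre, on the bench; flat upper face at z = 42 mm. Empty: open groove along y, 33 mm wide, 14 mm deep; the pipe lies in it with its axis at z = 42. Its cap seats flush on the upper face, x along x (either way), origin at z = 42; the channel is 6 mm wider than the pipe and centres it roughly.
- base_large: large lower clamp half, fixed: grey block 66 (x) by 42 (y) mm on a 90 by 46 mm steel foot. Origin: bottom centre, on the bench; flat upper face at z = 42 mm. A white 38 mm pipe, 98 mm long with 50 mm hex ends, is fixed in it along y, axis at z = 42. Its cap seats flush on the upper face, x along x (either way), origin at z = 42; the channel is 6 mm wider than the pipe and centres it roughly.
- pipe: loose white pipe, 28 mm diameter, 70 mm bare between hex end caps (40 mm across flats, 14 mm thick), lying on their flats, axis 20 mm up. Origin: on the axis at mid length; y along the axis, z up; either end may lead. Gripped at mid length, the fingertips may reach only some 5 mm below its axis, as the lower half comes up to the axis; it may settle the last few mm when let go.
- elbow: bystander: white 90-degree pipe elbow, 26 mm thick, about 36 mm each way, lying on the bench. Origin near its middle, underside.
- coupling: bystander: white pipe coupling, a ring 34 mm across and 36 mm high, standing on end. Origin: centre of the underside.
- tee: bystander: white pipe tee, 52 mm run, 26 mm thick, lying on the bench. Origin: under the middle of the run. A steel nut, a steel ring (not listed) also lie about.
Mind the look-alikes: they are no part of the job. Leave any brown or turquoise look-alike of the pipe alone.

How it is judged:
On the way:
1. the loose pipe lies in the groove of the empty medium lower half, its cap not yet on (horizontal distance between pipe and base_medium below 0.012 m and z of pipe in the frame of base_medium between 0.038 and 0.046 m and angle between the y axis of pipe and the y axis of base_medium, either way round below 0.2 rad and not (horizontal distance between cap_medium and base_medium below 0.01 m and z of cap_medium in the frame of base_medium between 0.039 and 0.045 m and angle between the x axis of cap_medium and the x axis of base_medium, either way round below 0.2 rad and angle between cap_medium's own z axis and vertical below 0.1 rad)), for 0.2 s.
At the end, for the whole second after the job is handed in: Pipe in the medium lower half (centre within 12 mm, height 4 mm, 0.2 rad along the groove); each cap on the lower half of its own size (centre within 10 mm, underside within 3 mm of the upper face, square within 0.2 rad, level within 0.1 rad); all at rest (horizontal distance between pipe and base_medium below 0.012 m and z of pipe in the frame of base_medium between 0.038 and 0.046 m and angle between the y axis of pipe and the y axis of base_medium, either way round below 0.2 rad and horizontal distance between cap_small and base_small below 0.01 m and z of cap_small in the frame of base_small between 0.039 and 0.045 m and angle between the x axis of cap_small and the x axis of base_small, either way round below 0.2 rad and angle between each of cap_small, cap_medium, cap_large's own z axis and vertical below 0.1 rad and horizontal distance between cap_medium and base_medium below 0.01 m and z of cap_medium in the frame of base_medium between 0.039 and 0.045 m and angle between the x axis of cap_medium and the x axis of base_medium, either way round below 0.2 rad and horizontal distance between cap_large and base_large below 0.01 m and z of cap_large in the frame of base_large between 0.039 and 0.045 m and angle between the x axis of cap_large and the x axis of base_large, either way round below 0.2 rad and linear speed of each of cap_small, cap_medium, cap_large, pipe below 0.02 m/s); the robot touches nothing.
It fails at once if the elbow is shifted more than 30 mm (distance of elbow from where it was at the start of the episode above 0.03 m).
It fails at once if the coupling is shifted more than 30 mm (distance of coupling from where it was at the start of the episode above 0.03 m).
It fails at once if the tee is shifted more than 30 mm (distance of tee from where it was at the start of the episode above 0.03 m).
It also fails if it takes over 102 s, if anything falls off the work surface, if the arm or the gripper's body presses on something with over 40 N, if the wrist force passes 120 N, or if a joint passes its speed limit or range.

## Working session

There is one attempt and no reset: what is moved stays moved. The work goes in short steps, Python scripts to look and compute and a tool call to move; the robot and the scene stay as the last step left them, time stands still between calls to the robot, and variables do not carry over. Pictures are saved under pics/ and viewed, at most 14 in all, crops included, and the job is handed in when it is done.

Besides the shell and the picture viewer there is one more tool, called after "Request:" by a JSON object that holds its "api" and its "payload". drive_tool: Moves the arm, as the interface text tells. Its arguments: {"type":"object","properties":{"commands":{"type":"array"},"gripper":{"type":"number"}},"required":["commands"]}

```bash
mkdir -p pics
cat > h.py <<'E'
import numpy as np, cv2, pickle
from bench import get_obs, snapshot, close_job
def snap(n,f):
    s=snapshot(n); cv2.imwrite(f'pics/{f}.png',s['image']); pickle.dump(s,open(f'{f}.pkl','wb')); return s
def cloud(s):
    z=s['range_z']; v,u=np.mgrid[:z.shape[0],:z.shape[1]]
    P=np.stack([(u-s['cx'])/s['fx']*z,(v-s['cy'])/s['fy']*z,z],-1)
    R=cv2.Rodrigues(np.array(s['rvec']))[0]; t=np.array(s['tvec']).ravel()
    W=(P-t)@R; W[z==0]=np.nan; return W
E
python3 - <<'E'
from h import *
o=get_obs(); print(o)
a=snap('scene','sc0'); b=snap('side','si0')
for s in(a,b): print(s['fx'],s['rvec'],s['tvec'])
E
```

```text
{'time': 0.0, 'joint_positions': array([-1.42506315e+00,  8.79289295e-02,  1.37223712e+00, -6.63415300e-06,
        1.68356372e+00, -1.03091060e-01]), 'qvel': array([-0.00126635, -0.00024234, -0.00051737,  0.00011648, -0.00033236,
       -0.00028802]), 'joint_torque': array([ 5.97595645e-04, -3.40181530e+01, -3.02422607e+01,  7.18833972e-02,
        3.30203294e-02, -1.78726227e-04]), 'tool_pos': array([ 0.13536544, -0.53252972,  0.2043271 ]), 'ee_rot': array([-3.13946621e+00, -2.13368662e-04,  2.48823275e-01]), 'wrist_force': array([-0.45891772,  0.64963448,  0.00371851]), 'wrist_torque': array([-0.04672768, -0.04068401,  0.02543521]), 'finger_force': 0.0, 'width': 0.09411418421651756}
479.0326159585404 [ 2.09231744  0.87946245 -0.45233646] [-0.37044329 -0.14823798  1.45566982]
526.6168028866588 [ 0.88244813 -2.49408995  1.14996163] [0.42347954 0.20996588 1.08181011]
```

View pics/sc0.png

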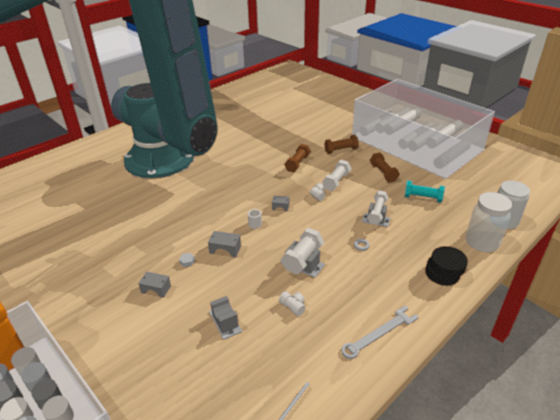

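View pics/si0.png

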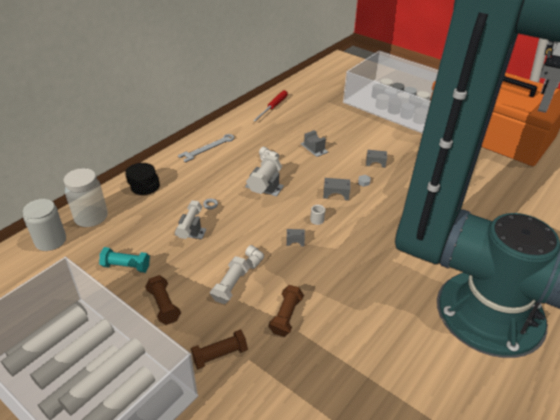

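The scene view shows the pipe at (337,178) with the elbow beside it at (319,192). The small, large and medium caps are at (281,203), (225,243) and (154,284). The small, large and medium bases are at (378,210), (303,252) and (225,317). The side view shows the same layout. Next I'll build a top-down map.

Run:
```python
from h import *
S=[pickle.load(open(f+'.pkl','rb')) for f in('sc0','si0')]
seeds=dict(cs=(281,200),cl=(225,240),cm=(154,281),bm=(222,310),bl=(303,250),bs=(378,208),pipe=(337,178),tee=(292,302),coup=(255,218),elb=(319,190))
W=cloud(S[0])
for k,(u,v) in seeds.items(): print(k,W[v,u].round(3))
x0,x1,y0,y1=.15,.8,-.45,.35; r=.001
C=[];I=[]
for s in S:
    w=cloud(s).reshape(-1,3); im=s['image'].reshape(-1,3)
    m=np.isfinite(w[:,0])&(w[:,2]>-.02)&(w[:,2]<.12)&(w[:,0]>x0)&(w[:,0]<x1)&(w[:,1]>y0)&(w[:,1]<y1)
    C.append(w[m]);I.append(im[m]); print('bench z',np.median(w[m][:,2]))
C=np.vstack(C);I=np.vstack(I);o=np.argsort(C[:,2]);C=C[o];I=I[o]
np.save('C.npy',C)
m=np.zeros((650,800,3),np.uint8)
for c,i in zip(C,I):
    if c[2]>.008:
        cv2.circle(m,(int((y1-c[1])/r),int((x1-c[0])/r)),1,i.tolist(),-1)
for k in range(2,8): cv2.putText(m,f'{k/10}',(0,int((x1-k/10)/r)),0,.4,(0,255,255))
for k in range(-4,4): cv2.putText(m,f'{k/10}',(int((y1-k/10)/r),640),0,.4,(0,255,255))
cv2.imwrite('pics/top.png',m[:600])
```

```text
cs [0.442 0.092 0.027]
cl [ 0.469 -0.113  0.036]
cm [ 0.461 -0.298  0.032]
bm [ 0.619 -0.242  0.026]
bl [ 0.635 -0.028  0.058]
bs [0.654 0.215 0.05 ]
pipe [0.478 0.27  0.027]
tee [ 0.701 -0.127  0.023]
coup [ 0.457 -0.01   0.035]
elb [0.48  0.195 0.026]
bench z -0.0004290153038388262
bench z -0.0012926743440417848
```

View pics/top.png

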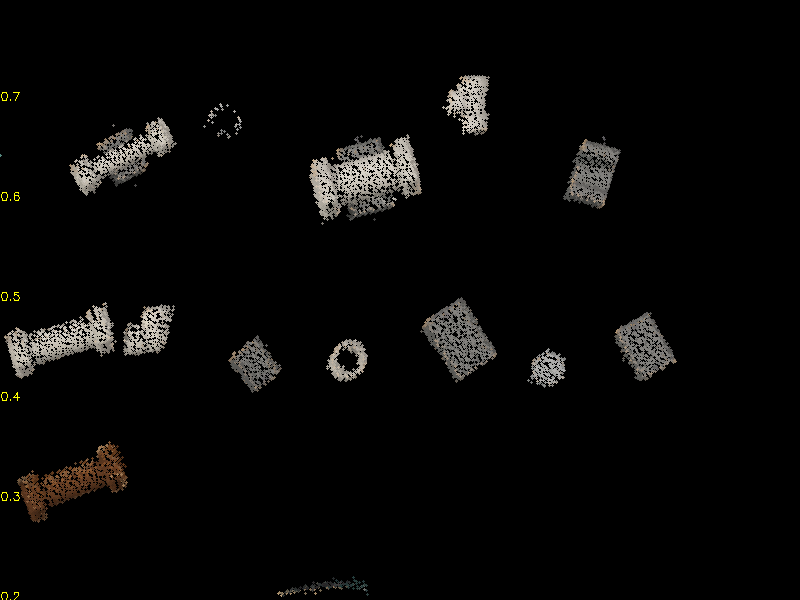

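The top-down map separates everything cleanly. The only tight spot is the elbow, about 10 mm from the pipe's right end. Now I'll fit rectangles.

Run:
```python
from h import *
C=np.load('C.npy')
def f(n,cx,cy,rad,zl,zh,ymin=-9):
    p=C[(np.hypot(C[:,0]-cx,C[:,1]-cy)<rad)&(C[:,2]>zl)&(C[:,2]<zh)&(C[:,1]>ymin)][:,:2]
    # trimmed: min-area over angle using percentiles, known-size-free
    best=None
    for a in np.radians(np.arange(0,90,.5)):
        e=np.array([[np.cos(a),np.sin(a)],[-np.sin(a),np.cos(a)]]); q=p@e.T
        lo,hi=np.percentile(q,[1.5,98.5],axis=0); A=np.prod(hi-lo)
        if best is None or A<best[0]: best=(A,a,hi-lo,((lo+hi)/2)@e)
    _,a,s,c=best
    if s[0]<s[1]: s=s[::-1]; a-=np.pi/2
    print(n,len(p),'c',c.round(4),'long-axis yaw',round(np.degrees(a),1),'size',s.round(4))
f('cs',.432,.095,.04,.022,.031)
f('cm',.449,-.295,.05,.026,.036)
f('cl',.456,-.109,.055,.031,.041)
f('pipe',.458,.29,.075,.008,.045,.235)
f('bm',.623,-.242,.055,.036,.046)
f('bl foot+all',.62,-.016,.08,.008,.08)
f('bl pipe',.62,-.016,.08,.05,.08)
f('bs pipe',.638,.228,.08,.047,.07)
f('bl blk',.62,-.016,.08,.036,.045)
f('bs blk',.638,.228,.08,.036,.045)
```

```text
cs 313 c [0.4354 0.0942] long-axis yaw 41.0 size [0.042  0.0349]
cm 518 c [ 0.4532 -0.2942] long-axis yaw 31.0 size [0.0542 0.0398]
cl 676 c [ 0.46   -0.1098] long-axis yaw 35.0 size [0.0647 0.0469]
pipe 1161 c [0.4586 0.2889] long-axis yaw -73.0 size [0.1024 0.0429]
bm 326 c [ 0.6259 -0.243 ] long-axis yaw -17.5 size [0.0594 0.0369]
bl foot+all 2144 c [ 0.6218 -0.0157] long-axis yaw -74.5 size [0.1026 0.0684]
bl pipe 1014 c [ 0.6223 -0.0157] long-axis yaw -75.0 size [0.1021 0.0445]
bs pipe 461 c [0.6441 0.2275] long-axis yaw -64.0 size [0.1028 0.0267]
bl blk 475 c [ 0.6221 -0.0158] long-axis yaw -72.5 size [0.1018 0.0679]
bs blk 349 c [0.6434 0.227 ] long-axis yaw -59.5 size [0.1021 0.0429]
```

```bash
cat >> h.py <<'E'
from scipy.spatial.transform import Rotation as Ro
def plan(x,y,z,yawdeg,N=None,start=None):
    "constant rows (tool units) from measured pose to a tool-down pose"
    o=get_obs(); p=np.array(o['tool_pos']); R0=Ro.from_euler('xyz',o['ee_rot'])
    T=Ro.from_euler('xyz',[np.pi,0,np.radians(yawdeg)])
    w=(R0.inv()*T).as_rotvec(); D=np.array([x,y,z])-p
    N=N or int(np.ceil(max(np.linalg.norm(D)/.036,np.linalg.norm(w)/.095,1)))
    S=sum((R0*Ro.from_rotvec(w*k/N)).as_matrix() for k in range(N))
    d=np.linalg.solve(S,D)
    print('pos',p.round(4),'rpy',np.degrees(o['ee_rot']).round(2),'w',round(o['width'],4),'t',round(o['time'],2))
    print(N,'rows of',(d/.04).round(3).tolist()+(w/N/.1).round(3).tolist())
E
python3 -c "
from h import *
plan(.459,.289,.2,107)"
```

```text
pos [ 0.1353 -0.5326  0.2044] rpy [-1.7989e+02 -1.0000e-02  1.4250e+01] w 0.0939 t 0.1
25 rows of [0.973, -0.167, 0.005, -0.001, -0.001, -0.648]
```

Request:
{"api": "drive_tool", "payload": {"commands": [[0.973, -0.167, 0.005, 0, 0, -0.648], [0.973, -0.167, 0.005, 0, 0, -0.648], [0.973, -0.167, 0.005, 0, 0, -0.648], [0.973, -0.167, 0.005, 0, 0, -0.648], [0.973, -0.167, 0.005, 0, 0, -0.648], [0.973, -0.167, 0.005, 0, 0, -0.648], [0.973, -0.167, 0.005, 0, 0, -0.648], [0.973, -0.167, 0.005, 0, 0, -0.648], [0.973, -0.167, 0.005, 0, 0, -0.648], [0.973, -0.167, 0.005, 0, 0, -0.648], [0.973, -0.167, 0.005, 0, 0, -0.648], [0.973, -0.167, 0.005, 0, 0, -0.648], [0.973, -0.167, 0.005, 0, 0, -0.648]], "gripper": 0}}

```text
time: 1.72
tool_pos: [0.4802, -0.1716, 0.2022]
ee_rot: [-3.141, 0.0, 1.093]
wrist_force: [0.2, -0.1, -0.6]
width: 0.0939
finger_force: 0.0
```

Request:
{"api": "drive_tool", "payload": {"commands": [[0.973, -0.167, 0.005, 0, 0, -0.648], [0.973, -0.167, 0.005, 0, 0, -0.648], [0.973, -0.167, 0.005, 0, 0, -0.648], [0.973, -0.167, 0.005, 0, 0, -0.648], [0.973, -0.167, 0.005, 0, 0, -0.648], [0.973, -0.167, 0.005, 0, 0, -0.648], [0.973, -0.167, 0.005, 0, 0, -0.648], [0.973, -0.167, 0.005, 0, 0, -0.648], [0.973, -0.167, 0.005, 0, 0, -0.648], [0.973, -0.167, 0.005, 0, 0, -0.648], [0.973, -0.167, 0.005, 0, 0, -0.648], [0.973, -0.167, 0.005, 0, 0, -0.648], [0, 0, 0, 0, 0, 0]]}}

```text
time: 3.35
tool_pos: [0.457, 0.2905, 0.1997]
ee_rot: [-3.14, -0.0, 1.873]
wrist_force: [0.1, -0.3, -0.3]
width: 0.0942
finger_force: 0.0
```

```bash
python3 -c "
from h import *
plan(.459,.289,.2,107)
s=snap('wrist','w1'); W=cloud(s)
R=cv2.Rodrigues(np.array(s['rvec']))[0]; print('cam at',-R.T@np.array(s['tvec']).ravel(), R[2])
"
```

```text
pos [0.457  0.2905 0.1997] rpy [-179.91   -0.    107.3 ] w 0.0942 t 3.35
1 rows of [-0.05, 0.037, -0.007, -0.015, -0.0, 0.052]
cam at [0.43610668 0.35824982 0.37894256] [ 0.07192594 -0.23768116 -0.96867659]
```

View pics/w1.png

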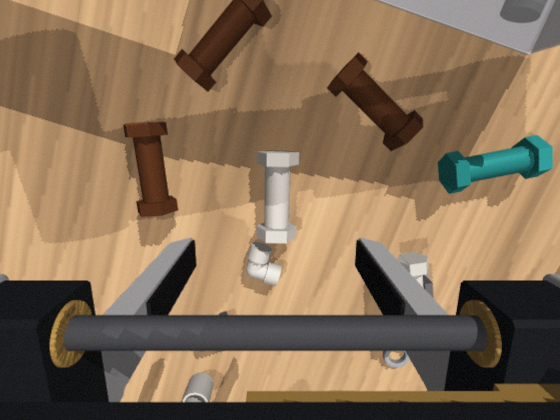

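The wrist view shows the white pipe centred at about (277,197), between rows 152 and 242, with the elbow below it at (263,265). I'll fit it from the wrist depth.

```bash
cat >> h.py <<'E'
def fit(n,P,cx,cy,rad,zl,zh,ymin=-9):
    C=P.reshape(-1,3); C=C[np.isfinite(C[:,0])]
    p=C[(np.hypot(C[:,0]-cx,C[:,1]-cy)<rad)&(C[:,2]>zl)&(C[:,2]<zh)&(C[:,1]>ymin)]
    zz=p[:,2]; p=p[:,:2]
    best=None
    for a in np.radians(np.arange(0,90,.5)):
        e=np.array([[np.cos(a),np.sin(a)],[-np.sin(a),np.cos(a)]]); q=p@e.T
        lo,hi=np.percentile(q,[.7,99.3],axis=0); A=np.prod(hi-lo)
        if best is None or A<best[0]: best=(A,a,hi-lo,((lo+hi)/2)@e)
    _,a,s,c=best
    if s[0]<s[1]: s=s[::-1]; a-=np.pi/2
    print(n,len(p),'c',c.round(4),'yaw',round(np.degrees(a),1),'size',s.round(4),'z',np.percentile(zz,[5,50,95]).round(4))
E
python3 -c "
from h import *
W=cloud(pickle.load(open('w1.pkl','rb')))
fit('pipe hi',W,.459,.289,.075,.02,.05,.235)
fit('pipe all',W,.459,.289,.075,.01,.05,.235)
fit('tube',W,.459,.289,.03,.027,.05)
plan(.459,.289,.05,107)
"
```

```text
pipe hi 2676 c [0.4592 0.2874] yaw -73.0 size [0.0975 0.0435] z [0.0236 0.0329 0.0405]
pipe all 2719 c [0.4593 0.2874] yaw -73.0 size [0.0975 0.0436] z [0.023  0.0328 0.0404]
tube 1141 c [0.4588 0.2889] yaw -73.5 size [0.0583 0.0238] z [0.028  0.0324 0.0346]
pos [0.4577 0.2891 0.1998] rpy [-1.7994e+02  5.0000e-02  1.0717e+02] w 0.0938 t 3.4
5 rows of [-0.002, 0.006, 0.749, -0.002, 0.002, 0.006]
```

Request:
{"api": "drive_tool", "payload": {"commands": [[-0.035, 0.03, 0.9, 0, 0, 0], [0, 0, 0.9, 0, 0, 0], [0, 0, 0.9, 0, 0, 0], [0, 0, 0.9, 0, 0, 0], [0, 0, 0.6, 0, 0, 0], [0, 0, 0.38, 0, 0, 0], [0, 0, 0, 0, 0, 0]]}}

```text
time: 4.28
tool_pos: [0.4595, 0.2865, 0.0161]
ee_rot: [-3.139, 0.001, 1.867]
wrist_force: [-0.5, 0.8, 0.9]
width: 0.0941
finger_force: 0.0
```

Request:
{"api": "drive_tool", "payload": {"commands": [[0, 0, 0, 0, 0, 0], [0, 0, 0, 0, 0, 0], [0, 0, 0, 0, 0, 0], [0, 0, 0, 0, 0, 0], [0, 0, 0, 0, 0, 0], [0, 0, 0, 0, 0, 0], [0, 0, 0, 0, 0, 0], [0, 0, 0, 0, 0, 0]], "gripper": 1}}

```text
time: 5.28
tool_pos: [0.4598, 0.2876, 0.0172]
ee_rot: [-3.141, 0.0, 1.869]
wrist_force: [0.5, 0.1, 0.6]
width: 0.0274
finger_force: 30.0
```

Request:
{"api": "drive_tool", "payload": {"commands": [[0, 0, -0.5, 0, 0, 0], [0, 0, -1, 0, 0, 0], [0, 0, -1, 0, 0, 0], [0, 0, -1, 0, 0, 0], [0, 0, -1, 0, 0, 0], [0, 0, 0, 0, 0, 0]]}}

```text
time: 6.02
tool_pos: [0.4618, 0.2886, 0.2013]
ee_rot: [3.133, -0.001, 1.869]
wrist_force: [0.3, 0.3, -0.4]
width: 0.027
finger_force: 30.0
```

```bash
python3 -c "
from h import *
plan(.626,-.243,.2,72.5,18)
"
```

```text
pos [0.4618 0.2886 0.2013] rpy [ 1.7953e+02 -7.0000e-02  1.0708e+02] w 0.027 t 6.03
18 rows of [-0.753, 0.222, 0.002, 0.004, -0.002, 0.335]
```

Request:
{"api": "drive_tool", "payload": {"commands": [[-0.753, 0.222, 0, 0, 0, 0.335], [-0.753, 0.222, 0, 0, 0, 0.335], [-0.753, 0.222, 0, 0, 0, 0.335], [-0.753, 0.222, 0, 0, 0, 0.335], [-0.753, 0.222, 0, 0, 0, 0.335], [-0.753, 0.222, 0, 0, 0, 0.335], [-0.753, 0.222, 0, 0, 0, 0.335], [-0.753, 0.222, 0, 0, 0, 0.335], [-0.753, 0.222, 0, 0, 0, 0.335], [-0.753, 0.222, 0, 0, 0, 0.335], [-0.753, 0.222, 0, 0, 0, 0.335], [-0.753, 0.222, 0, 0, 0, 0.335], [-0.753, 0.222, 0, 0, 0, 0.335], [-0.753, 0.222, 0, 0, 0, 0.335], [-0.753, 0.222, 0, 0, 0, 0.335], [-0.753, 0.222, 0, 0, 0, 0.335], [-0.753, 0.222, 0, 0, 0, 0.335], [-0.753, 0.222, 0, 0, 0, 0.335], [0, 0, 0, 0, 0, 0]]}}

```text
time: 8.4
tool_pos: [0.6232, -0.2461, 0.1938]
ee_rot: [-3.137, -0.0, 1.263]
wrist_force: [0.0, 1.1, -0.9]
width: 0.0268
finger_force: 30.0
```

```bash
python3 -c "
from h import *
plan(.626,-.243,.042,72.5)
s=snap('wrist','w2'); W=cloud(s)
fit('top',W,.626,-.243,.05,.036,.06)
fit('foot',W,.626,-.243,.06,.004,.06)
fit('pipe',W,.626,-.243,.08,.15,.26)
"
```

```text
pos [ 0.6232 -0.2461  0.1938] rpy [-1.7973e+02 -1.0000e-02  7.2340e+01] w 0.0268 t 8.4
5 rows of [0.019, 0.011, 0.759, -0.009, -0.0, -0.005]
top 39 c [ 0.6473 -0.264 ] yaw 73.5 size [0.0132 0.0029] z [0.0411 0.0421 0.0431]
foot 88 c [ 0.6237 -0.2579] yaw -16.5 size [0.076  0.0146] z [0.004  0.0053 0.0429]
pipe 11917 c [ 0.6258 -0.2401] yaw 71.0 size [0.0846 0.0491] z [0.1986 0.2102 0.2514]
```

View pics/w2.png

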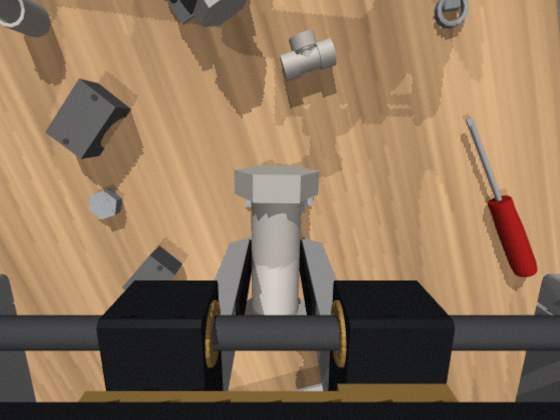

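The base is hidden under the carried pipe. I'll back off 80 mm along the tool's −x to see it.

Request:
{"api": "drive_tool", "payload": {"commands": [[-0.7, 0, 0, 0, 0, 0], [-0.7, 0, 0, 0, 0, 0], [-0.7, 0, 0, 0, 0, 0], [0, 0, 0, 0, 0, 0]]}}

```text
time: 8.95
tool_pos: [0.5985, -0.3245, 0.1959]
ee_rot: [-3.14, -0.001, 1.265]
wrist_force: [-0.3, 0.7, -0.6]
width: 0.0275
finger_force: 30.0
```

```bash
python3 -c "
from h import *
plan(.626,-.243,.2,72.5)
s=snap('wrist','w3'); W=cloud(s)
fit('top',W,.626,-.243,.05,.038,.06)
fit('foot',W,.626,-.243,.06,.004,.06)
fit('groove',W,.626,-.243,.02,.02,.038)
"
```

```text
pos [ 0.5985 -0.3245  0.1959] rpy [-1.7989e+02 -4.0000e-02  7.2460e+01] w 0.0275 t 8.95
3 rows of [0.717, 0.014, -0.034, -0.007, -0.002, -0.002]
top 944 c [ 0.6269 -0.246 ] yaw -16.5 size [0.0538 0.0354] z [0.0393 0.0418 0.0431]
foot 2382 c [ 0.6267 -0.2468] yaw -16.5 size [0.0756 0.0372] z [0.0044 0.0332 0.0427]
groove 1018 c [ 0.6267 -0.2456] yaw 74.0 size [0.0341 0.0295] z [0.0277 0.03   0.0363]
```

View pics/w3.png

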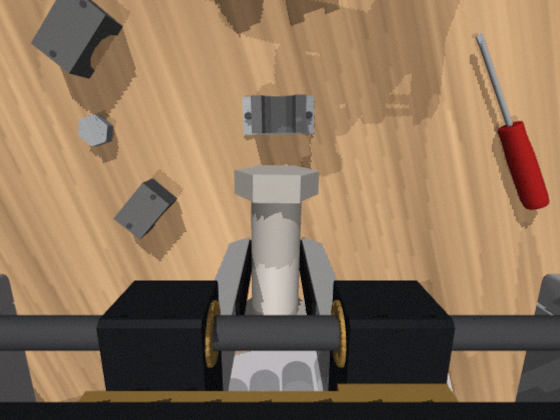

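The empty base sits at about (279,115). The fit gives (0.6268, −0.2458), yaw −16.5°, and the sizes match. Moving back over it and down.

```bash
python3 -c "
from h import *
plan(.6268,-.2458,.19,73.5)
"
```

```text
pos [ 0.599  -0.3233  0.1962] rpy [-1.7991e+02 -8.0000e-02  7.2530e+01] w 0.0275 t 9.0
3 rows of [0.686, 0.031, 0.053, -0.005, -0.005, -0.056]
```

Request:
{"api": "drive_tool", "payload": {"commands": [[0.686, 0.031, 0.053, 0, 0, -0.056], [0.686, 0.031, 0.053, 0, 0, -0.056], [0.686, 0.031, 0.053, 0, 0, -0.056], [0, 0, 0.8, 0, 0, 0], [0, 0, 0.8, 0, 0, 0], [0, 0, 0.8, 0, 0, 0], [0, 0, 0, 0, 0, 0]]}}

```text
time: 9.88
tool_pos: [0.6251, -0.2435, 0.0907]
ee_rot: [-3.133, -0.002, 1.285]
wrist_force: [-0.3, 0.1, -1.0]
width: 0.0271
finger_force: 30.0
```

```bash
python3 -c "
from h import *
plan(.6268,-.2458,.042,73.5)
"
```

```text
pos [ 0.6251 -0.2435  0.0907] rpy [-1.7953e+02 -1.2000e-01  7.3620e+01] w 0.0271 t 9.88
2 rows of [-0.022, 0.032, 0.609, -0.041, -0.01, 0.01]
```

Request:
{"api": "drive_tool", "payload": {"commands": [[-0.02, 0.03, 0.5, 0, 0, 0], [0, 0, 0.5, 0, 0, 0], [0, 0, 0.2, 0, 0, 0], [0, 0, 0.03, 0, 0, 0], [0, 0, 0, 0, 0, 0]]}}

```text
time: 10.5
tool_pos: [0.6283, -0.2482, 0.0463]
ee_rot: [3.141, 0.0, 1.282]
wrist_force: [-0.6, -0.9, -0.3]
width: 0.0273
finger_force: 30.0
```

Request:
{"api": "drive_tool", "payload": {"commands": [[0.03, 0, 0.05, 0, 0, 0], [0, 0, 0.03, 0, 0, 0], [0, 0, 0, 0, 0, 0]]}}

```text
time: 10.88
tool_pos: [0.6283, -0.2467, 0.0426]
ee_rot: [3.141, 0.0, 1.283]
wrist_force: [-0.1, -0.3, -1.1]
width: 0.0271
finger_force: 30.0
```

Request:
{"api": "drive_tool", "payload": {"commands": [[0, 0, 0.05, 0, 0, 0], [0, 0, 0, 0, 0, 0]]}}

```text
time: 11.12
tool_pos: [0.6285, -0.2468, 0.0422]
ee_rot: [3.14, 0.0, 1.283]
wrist_force: [-1.3, 0.9, 6.0]
width: 0.0273
finger_force: 34.5
```

Request:
{"api": "drive_tool", "payload": {"commands": [[0, 0, 0, 0, 0, 0], [0, 0, 0, 0, 0, 0], [0, 0, 0, 0, 0, 0], [0, 0, 0, 0, 0, 0], [0, 0, -0.5, 0, 0, 0], [0, 0, -1, 0, 0, 0], [0, 0, -1, 0, 0, 0], [0, 0, -1, 0, 0, 0], [0, 0, 0, 0, 0, 0]], "gripper": 0}}

```text
time: 12.25
tool_pos: [0.6295, -0.2474, 0.1858]
ee_rot: [3.135, 0.001, 1.283]
wrist_force: [1.0, 0.3, 0.6]
width: 0.0939
finger_force: 0.0
```

```bash
python3 -c "
from h import *
s=snap('wrist','w4'); W=cloud(s)
fit('pipe',W,.626,-.243,.075,.045,.075)
fit('cm',W,.4532,-.2942,.05,.026,.036)
plan(.4532,-.2942,.15,121)
"
```

```text
pipe 3211 c [ 0.6277 -0.2464] yaw 73.5 size [0.0971 0.0412] z [0.0476 0.0554 0.0633]
cm 634 c [ 0.448  -0.2886] yaw 30.0 size [0.0544 0.0148] z [0.0294 0.0311 0.0322]
pos [ 0.6285 -0.2469  0.1825] rpy [1.7987e+02 4.0000e-02 7.3480e+01] w 0.0941 t 12.3
9 rows of [-0.095, -0.51, 0.09, 0.002, 0.002, -0.921]
```

View pics/w4.png

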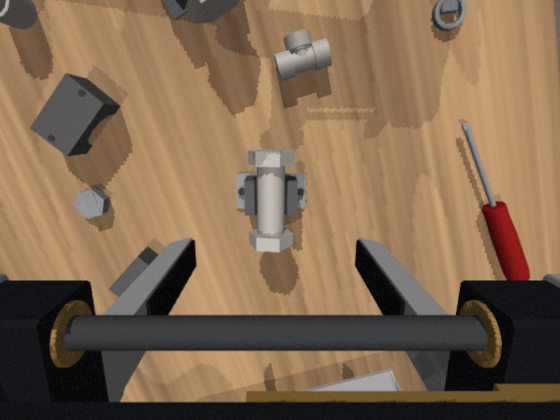

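The pipe lies in the groove at (270,200). The fit gives (0.6277, −0.2464), yaw 73.5°, which is centred. On to the medium cap.

Request:
{"api": "drive_tool", "payload": {"commands": [[-0.095, -0.51, 0, 0, 0, -0.921], [-0.095, -0.51, 0, 0, 0, -0.921], [-0.095, -0.51, 0, 0, 0, -0.921], [-0.095, -0.51, 0, 0, 0, -0.921], [-0.095, -0.51, 0, 0, 0, -0.921], [-0.095, -0.51, 0, 0, 0, -0.921], [-0.095, -0.51, 0, 0, 0, -0.921], [-0.095, -0.51, 0, 0, 0, -0.921], [-0.095, -0.51, 0, 0, 0, -0.921], [0, 0, 0, 0, 0, 0]]}}

```text
time: 13.55
tool_pos: [0.4512, -0.2938, 0.1782]
ee_rot: [-3.14, -0.005, 2.108]
wrist_force: [-0.5, -0.3, 1.2]
width: 0.0944
finger_force: 0.0
```

```bash
python3 -c "
from h import *
s=snap('wrist','w5'); W=cloud(s)
fit('cm',W,.4532,-.2942,.05,.028,.036)
fit('cl',W,.46,-.1098,.05,.033,.041)
plan(.4532,-.2942,.15,121)
"
```

```text
cm 1829 c [ 0.4525 -0.2977] yaw 30.5 size [0.0535 0.036 ] z [0.0297 0.031  0.0321]
cl 3855 c [ 0.4599 -0.1126] yaw 32.5 size [0.0657 0.0417] z [0.0344 0.0358 0.0371]
pos [ 0.4521 -0.2935  0.1786] rpy [-179.95   -0.22  120.83] w 0.0939 t 13.6
1 rows of [-0.032, 0.015, 0.714, -0.009, -0.038, -0.03]
```

Request:
{"api": "drive_tool", "payload": {"commands": [[-0.1, -0.04, 0.9, 0, 0, 0], [0, 0, 0.9, 0, 0, 0], [0, 0, 0.9, 0, 0, 0], [0, 0, 0.9, 0, 0, 0], [0, 0, 0.5, 0, 0, 0], [0, 0, 0.15, 0, 0, 0], [0, 0, 0, 0, 0, 0]]}}

```text
time: 14.48
tool_pos: [0.4539, -0.2979, 0.0102]
ee_rot: [-3.141, -0.001, 2.112]
wrist_force: [-0.8, 0.3, -0.7]
width: 0.0939
finger_force: 0.0
```

Request:
{"api": "drive_tool", "payload": {"commands": [[0, 0, 0, 0, 0, 0], [0, 0, 0, 0, 0, 0], [0, 0, 0, 0, 0, 0], [0, 0, 0, 0, 0, 0], [0, 0, 0, 0, 0, 0], [0, 0, 0, 0, 0, 0]], "gripper": 1}}

```text
time: 15.22
tool_pos: [0.4538, -0.2985, 0.0108]
ee_rot: [3.142, 0.0, 2.111]
wrist_force: [-0.2, 0.3, 1.6]
width: 0.0541
finger_force: 30.0
```

Request:
{"api": "drive_tool", "payload": {"commands": [[0, 0, -0.5, 0, 0, 0], [0, 0, -1, 0, 0, 0], [0, 0, -1, 0, 0, 0], [0, 0, -1, 0, 0, 0], [0, 0, -0.3, 0, 0, 0], [0, 0, 0, 0, 0, 0]]}}

```text
time: 15.98
tool_pos: [0.4539, -0.2985, 0.1624]
ee_rot: [3.141, 0.001, 2.111]
wrist_force: [1.4, -0.2, -0.6]
width: 0.0539
finger_force: 30.0
```

```bash
python3 -c "
from h import *
plan(.6268,-.2458,.15,73.5)
"
```

```text
pos [ 0.4539 -0.2985  0.1624] rpy [1.7999e+02 3.0000e-02 1.2098e+02] w 0.0539 t 15.97
9 rows of [0.064, 0.513, 0.034, 0.0, 0.001, 0.921]
```

Request:
{"api": "drive_tool", "payload": {"commands": [[0.064, 0.513, 0.03, 0, 0, 0.921], [0.064, 0.513, 0.03, 0, 0, 0.921], [0.064, 0.513, 0.03, 0, 0, 0.921], [0.064, 0.513, 0.03, 0, 0, 0.921], [0.064, 0.513, 0.03, 0, 0, 0.921], [0.064, 0.513, 0.03, 0, 0, 0.921], [0.064, 0.513, 0.03, 0, 0, 0.921], [0.064, 0.513, 0.03, 0, 0, 0.921], [0.064, 0.513, 0.03, 0, 0, 0.921], [0, 0, 0, 0, 0, 0]]}}

```text
time: 17.23
tool_pos: [0.6262, -0.2448, 0.1475]
ee_rot: [-3.136, -0.001, 1.284]
wrist_force: [-0.0, -0.0, -1.0]
width: 0.0536
finger_force: 30.0
```

```bash
python3 -c "
from h import *
plan(.6268,-.2458,.056,73.5)
s=snap('wrist','w6'); W=cloud(s)
fit('cap',W,.6268,-.2458,.05,.14,.2)
fit('pipe',W,.6268,-.2458,.075,.04,.07)
plan(.6268,-.2458,.056,73.5)
"
```

```text
pos [ 0.6262 -0.2448  0.1475] rpy [-1.7965e+02 -6.0000e-02  7.3580e+01] w 0.0536 t 17.23
3 rows of [-0.007, 0.01, 0.763, -0.02, -0.003, 0.005]
cap 10320 c [ 0.6273 -0.2434] yaw -17.0 size [0.0756 0.0359] z [0.1556 0.1678 0.1943]
pipe 3201 c [ 0.6324 -0.2272] yaw 72.5 size [0.0577 0.0524] z [0.0413 0.0537 0.0628]
pos [ 0.6256 -0.245   0.1483] rpy [-1.7968e+02 -4.0000e-02  7.3590e+01] w 0.0538 t 17.27
3 rows of [-0.004, 0.014, 0.769, -0.019, -0.002, 0.005]
```

View pics/w6.png

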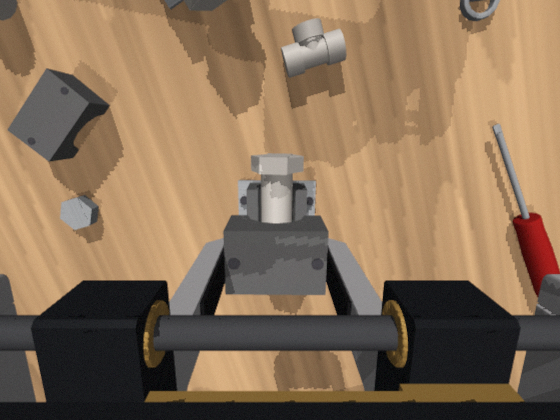

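The cap at (276,255) hangs squarely, lined up with the base at about (277,205). Lowering it.

Request:
{"api": "drive_tool", "payload": {"commands": [[-0.04, 0.01, 0.7, 0, 0, 0], [0, 0, 0.7, 0, 0, 0], [0, 0, 0.5, 0, 0, 0], [0, 0, 0.3, 0, 0, 0], [0, 0, 0.07, 0, 0, 0], [0, 0, 0, 0, 0, 0]]}}

```text
time: 18.02
tool_pos: [0.6271, -0.2475, 0.0617]
ee_rot: [3.14, 0.0, 1.283]
wrist_force: [0.6, 0.6, -0.1]
width: 0.0537
finger_force: 30.0
```

```bash
python3 -c "
from h import *
plan(.6268,-.2458,.0525,73.5); print(get_obs()['wrist_force'])
"
```

```text
pos [ 0.6271 -0.2475  0.0617] rpy [1.7992e+02 2.0000e-02 7.3490e+01] w 0.0537 t 18.02
1 rows of [0.039, -0.02, 0.231, 0.014, 0.004, -0.001]
[ 0.57942137  0.63920016 -0.12234628]
```

Request:
{"api": "drive_tool", "payload": {"commands": [[0.04, -0.02, 0.1, 0, 0, 0], [0, 0, 0.06, 0, 0, 0], [0, 0, 0, 0, 0, 0]]}}

```text
time: 18.4
tool_pos: [0.6263, -0.2454, 0.0544]
ee_rot: [-3.141, 0.0, 1.283]
wrist_force: [0.2, -0.5, 0.0]
width: 0.0539
finger_force: 30.0
```

Request:
{"api": "drive_tool", "payload": {"commands": [[0, 0, 0.03, 0, 0, 0], [0, 0, 0.03, 0, 0, 0], [0, 0, 0, 0, 0, 0]]}}

```text
time: 18.77
tool_pos: [0.6265, -0.2456, 0.0528]
ee_rot: [3.141, 0.0, 1.283]
wrist_force: [-0.9, 0.1, 2.9]
width: 0.0539
finger_force: 30.0
```

Just touching. Release and rise. The next stop is the large cap at (0.460, −0.1126), tool yaw 122.5°.

Request:
{"api": "drive_tool", "payload": {"commands": [[0, 0, 0.01, 0, 0, 0], [0, 0, 0, 0, 0, 0], [0, 0, 0, 0, 0, 0], [0, 0, 0, 0, 0, 0], [0, 0, -0.5, 0, 0, 0], [0, 0, -1, 0, 0, 0], [0, 0, -1, 0, 0, 0], [0, 0, -0.6, 0, 0, 0], [0, 0, 0, 0, 0, 0]], "gripper": 0}}

```text
time: 19.9
tool_pos: [0.628, -0.2462, 0.1807]
ee_rot: [3.133, 0.001, 1.283]
wrist_force: [-0.3, -0.6, -0.2]
width: 0.0939
finger_force: 0.0
```

```bash
python3 -c "
from h import *
s=snap('wrist','w7'); W=cloud(s)
fit('capm',W,.6268,-.2458,.05,.068,.08)
plan(.4599,-.1126,.18,122.5)
"
```

```text
capm 2368 c [ 0.6275 -0.2443] yaw -17.0 size [0.0533 0.0359] z [0.0717 0.0729 0.0741]
pos [ 0.627  -0.2458  0.1779] rpy [1.7978e+02 4.0000e-02 7.3490e+01] w 0.0941 t 19.95
10 rows of [0.383, -0.396, -0.006, 0.003, 0.002, -0.855]
```

The medium cap is seated: its top is at 73 mm and it is within 2 mm of centre.

Request:
{"api": "drive_tool", "payload": {"commands": [[0.383, -0.396, 0, 0, 0, -0.855], [0.383, -0.396, 0, 0, 0, -0.855], [0.383, -0.396, 0, 0, 0, -0.855], [0.383, -0.396, 0, 0, 0, -0.855], [0.383, -0.396, 0, 0, 0, -0.855], [0.383, -0.396, 0, 0, 0, -0.855], [0.383, -0.396, 0, 0, 0, -0.855], [0.383, -0.396, 0, 0, 0, -0.855], [0.383, -0.396, 0, 0, 0, -0.855], [0.383, -0.396, 0, 0, 0, -0.855], [0, 0, 0, 0, 0, 0]]}}

```text
time: 21.32
tool_pos: [0.4577, -0.1117, 0.1744]
ee_rot: [-3.14, -0.002, 2.137]
wrist_force: [0.5, -0.3, 1.0]
width: 0.0942
finger_force: 0.0
```

```bash
python3 -c "
from h import *
s=snap('wrist','w8'); W=cloud(s)
fit('cl',W,.46,-.1126,.05,.033,.041)
fit('cs',W,.4354,.0942,.05,.023,.031)
fit('bl',W,.6223,-.0157,.08,.05,.08)
plan(.4599,-.1126,.01,122.5)
"
```

```text
cl 2698 c [ 0.4598 -0.1121] yaw 32.5 size [0.0651 0.0412] z [0.0348 0.0359 0.0371]
cs 705 c [0.4407 0.0849] yaw 35.0 size [0.0417 0.0119] z [0.0243 0.0263 0.0275]
bl 4206 c [ 0.6175 -0.0195] yaw -75.5 size [0.0964 0.0379] z [0.0518 0.0598 0.0673]
pos [ 0.4585 -0.1121  0.1747] rpy [-1.7995e+02 -6.0000e-02  1.2240e+02] w 0.0941 t 21.38
5 rows of [-0.006, 0.005, 0.823, -0.002, -0.002, -0.003]
```

Request:
{"api": "drive_tool", "payload": {"commands": [[-0.03, 0.02, 0.9, 0, 0, 0], [0, 0, 0.9, 0, 0, 0], [0, 0, 0.9, 0, 0, 0], [0, 0, 0.8, 0, 0, 0], [0, 0, 0.5, 0, 0, 0], [0, 0, 0.18, 0, 0, 0], [0, 0, 0, 0, 0, 0]]}}

```text
time: 22.25
tool_pos: [0.4605, -0.113, 0.008]
ee_rot: [-3.141, -0.001, 2.137]
wrist_force: [-0.2, -0.2, 0.1]
width: 0.0936
finger_force: 0.0
```

Request:
{"api": "drive_tool", "payload": {"commands": [[0, 0, 0, 0, 0, 0], [0, 0, 0, 0, 0, 0], [0, 0, 0, 0, 0, 0], [0, 0, 0, 0, 0, 0], [0, 0, 0, 0, 0, 0]], "gripper": 1}}

```text
time: 22.88
tool_pos: [0.4608, -0.1131, 0.0091]
ee_rot: [3.141, 0.001, 2.138]
wrist_force: [-0.7, 0.1, 3.5]
width: 0.066
finger_force: 30.0
```

Request:
{"api": "drive_tool", "payload": {"commands": [[0, 0, -0.5, 0, 0, 0], [0, 0, -1, 0, 0, 0], [0, 0, -1, 0, 0, 0], [0, 0, -1, 0, 0, 0], [0, 0, -0.6, 0, 0, 0], [0, 0, 0, 0, 0, 0]]}}

```text
time: 23.62
tool_pos: [0.4615, -0.1133, 0.1743]
ee_rot: [3.139, 0.003, 2.138]
wrist_force: [0.0, 0.1, -1.5]
width: 0.0657
finger_force: 30.0
```

```bash
python3 -c "
from h import *
plan(.595,-.10,.17,105)
plan(.6223,-.0157,.17,105)
"
```

```text
pos [ 0.4615 -0.1133  0.1743] rpy [179.86   0.2  122.47] w 0.0657 t 23.62
4 rows of [-0.291, 0.79, 0.029, 0.007, 0.008, 0.762]
pos [ 0.4615 -0.1133  0.1743] rpy [179.86   0.2  122.47] w 0.0657 t 23.62
6 rows of [0.083, 0.782, 0.019, 0.005, 0.005, 0.508]
```

```bash
python3 -c "
from h import *
plan(.643,-.093,.18,105)
"
```

```text
pos [ 0.4615 -0.1133  0.1743] rpy [179.86   0.2  122.47] w 0.0657 t 23.62
6 rows of [-0.246, 0.723, -0.022, 0.005, 0.005, 0.508]
```

Request:
{"api": "drive_tool", "payload": {"commands": [[-0.246, 0.723, -0.022, 0, 0, 0.508], [-0.246, 0.723, -0.022, 0, 0, 0.508], [-0.246, 0.723, -0.022, 0, 0, 0.508], [-0.246, 0.723, -0.022, 0, 0, 0.508], [-0.246, 0.723, -0.022, 0, 0, 0.508], [-0.246, 0.723, -0.022, 0, 0, 0.508], [0, 0, 0, 0, 0, 0]]}}

```text
time: 24.5
tool_pos: [0.6418, -0.0922, 0.1738]
ee_rot: [-3.137, -0.003, 1.834]
wrist_force: [-0.7, 0.6, -0.3]
width: 0.0659
finger_force: 30.0
```

```bash
python3 -c "
from h import *
s=snap('wrist','w9'); W=cloud(s)
fit('bl pipe',W,.6223,-.0157,.08,.048,.08)
fit('bl tube',W,.6223,-.0157,.03,.048,.08)
fit('foot',W,.6223,-.0157,.06,.003,.046)
fit('cap',W,.643,-.093,.06,.15,.2)
plan(.6223,-.0157,.18,105)
"
```

```text
bl pipe 5281 c [ 0.6222 -0.0184] yaw -75.0 size [0.0967 0.0478] z [0.0505 0.0598 0.0674]
bl tube 2663 c [ 0.6216 -0.0158] yaw -76.0 size [0.0579 0.0348] z [0.0508 0.0589 0.0614]
foot 2296 c [ 0.622  -0.0183] yaw -78.5 size [0.091  0.0897] z [0.0035 0.0413 0.0438]
cap 3896 c [ 0.6417 -0.0911] yaw 15.5 size [0.087  0.0422] z [0.1749 0.1984 0.2   ]
pos [ 0.6409 -0.0923  0.1745] rpy [-1.7972e+02 -1.4000e-01  1.0507e+02] w 0.0657 t 24.55
3 rows of [0.657, 0.016, -0.045, -0.017, -0.008, 0.004]
```

View pics/w9.png

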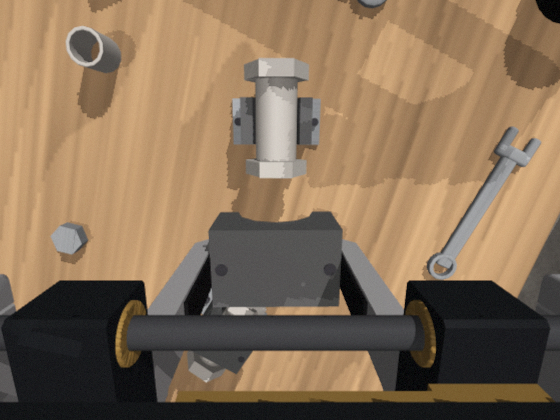

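The large base with its pipe is at (277,120), fitted at (0.622, −0.018), yaw −75°. The cap is held square at (276,258). Moving over and down.

Request:
{"api": "drive_tool", "payload": {"commands": [[0.64, 0.01, 0, 0, 0, 0], [0.64, 0.01, 0, 0, 0, 0], [0.64, 0, 0, 0, 0, 0], [0, 0, 0.8, 0, 0, 0], [0, 0, 0.8, 0, 0, 0], [0, 0, 0.6, 0, 0, 0], [0, 0, 0.4, 0, 0, 0], [0, 0, 0, 0, 0, 0], [0, 0, 0, 0, 0, 0]]}}

```text
time: 25.68
tool_pos: [0.6234, -0.0179, 0.0753]
ee_rot: [3.139, 0.001, 1.833]
wrist_force: [0.7, 0.5, -1.7]
width: 0.0656
finger_force: 30.0
```

```bash
python3 -c "
from h import *
plan(.622,-.018,.051,105); print(get_obs()['wrist_force'])
"
```

```text
pos [ 0.6234 -0.0179  0.0753] rpy [1.7987e+02 5.0000e-02 1.0503e+02] w 0.0656 t 25.68
1 rows of [0.006, -0.036, 0.608, 0.023, 0.009, 0.006]
[ 0.71711658  0.52411797 -1.71902883]
```

Request:
{"api": "drive_tool", "payload": {"commands": [[0, -0.03, 0.3, 0, 0, 0], [0, 0, 0.2, 0, 0, 0], [0, 0, 0, 0, 0, 0]]}}

```text
time: 26.05
tool_pos: [0.6207, -0.0185, 0.0523]
ee_rot: [-3.139, -0.001, 1.833]
wrist_force: [-0.7, 0.3, -0.9]
width: 0.0659
finger_force: 30.0
```

Request:
{"api": "drive_tool", "payload": {"commands": [[0, 0, 0.06, 0, 0, 0], [0, 0, 0, 0, 0, 0]]}}

```text
time: 26.3
tool_pos: [0.6218, -0.0185, 0.0515]
ee_rot: [3.141, 0.0, 1.833]
wrist_force: [-0.2, 1.2, -1.8]
width: 0.0656
finger_force: 30.0
```

Request:
{"api": "drive_tool", "payload": {"commands": [[0, 0, 0.04, 0, 0, 0], [0, 0, 0, 0, 0, 0]]}}

```text
time: 26.55
tool_pos: [0.622, -0.0185, 0.0512]
ee_rot: [3.14, 0.001, 1.833]
wrist_force: [-1.6, -1.1, 4.6]
width: 0.0655
finger_force: 30.0
```

Touching. Release and rise, then on to the small cap.

Request:
{"api": "drive_tool", "payload": {"commands": [[0, 0, 0, 0, 0, 0], [0, 0, 0, 0, 0, 0], [0, 0, 0, 0, 0, 0], [0, 0, 0, 0, 0, 0], [0, 0, -0.5, 0, 0, 0], [0, 0, -1, 0, 0, 0], [0, 0, -1, 0, 0, 0], [0, 0, -0.6, 0, 0, 0], [0, 0, 0, 0, 0, 0]], "gripper": 0}}

```text
time: 27.68
tool_pos: [0.6235, -0.0186, 0.1785]
ee_rot: [3.134, 0.003, 1.833]
wrist_force: [0.9, -0.1, 0.2]
width: 0.094
finger_force: 0.0
```

```bash
python3 -c "
from h import *
s=snap('wrist','w10'); W=cloud(s)
fit('capl',W,.622,-.018,.055,.072,.09)
plan(.4354,.0925,.18,126)
"
```

```text
capl 3489 c [ 0.6217 -0.0173] yaw 15.0 size [0.065  0.0415] z [0.0767 0.0779 0.0791]
pos [ 0.6223 -0.0185  0.1758] rpy [1.7981e+02 8.0000e-02 1.0501e+02] w 0.0939 t 27.73
7 rows of [0.637, -0.451, -0.017, 0.004, 0.003, -0.523]
```

The large cap is seated, with its top at 78 mm.

Request:
{"api": "drive_tool", "payload": {"commands": [[0.637, -0.451, 0, 0, 0, -0.523], [0.637, -0.451, 0, 0, 0, -0.523], [0.637, -0.451, 0, 0, 0, -0.523], [0.637, -0.451, 0, 0, 0, -0.523], [0.637, -0.451, 0, 0, 0, -0.523], [0.637, -0.451, 0, 0, 0, -0.523], [0.637, -0.451, 0, 0, 0, -0.523], [0, 0, 0, 0, 0, 0]]}}

```text
time: 28.72
tool_pos: [0.4328, 0.093, 0.1725]
ee_rot: [-3.14, -0.001, 2.2]
wrist_force: [0.7, 0.3, -0.2]
width: 0.0939
finger_force: 0.0
```

```bash
python3 -c "
from h import *
s=snap('wrist','w11'); W=cloud(s)
fit('cs',W,.4354,.0925,.04,.023,.031)
fit('coup',W,.452,.003,.04,.01,.05)
plan(.4354,.0925,.01,126)
"
```

```text
cs 1201 c [0.4348 0.0932] yaw 36.5 size [0.0417 0.0294] z [0.0252 0.0264 0.0276]
coup 803 c [4.389e-01 3.000e-04] yaw -83.0 size [0.0322 0.032 ] z [0.0121 0.0293 0.0366]
pos [0.434  0.0926 0.1727] rpy [-1.7993e+02 -2.0000e-02  1.2600e+02] w 0.0939 t 28.77
5 rows of [-0.005, 0.006, 0.814, -0.002, -0.001, 0.0]
```

View pics/w11.png

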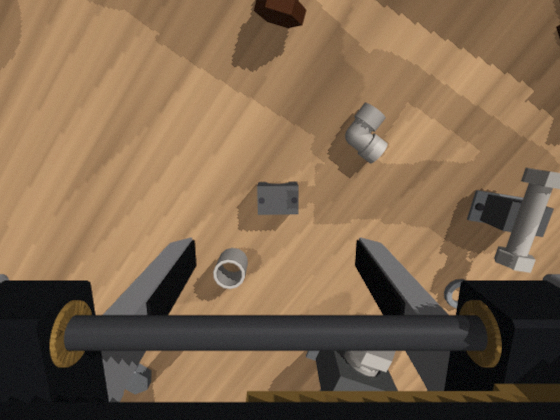

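The small cap sits at (278,198) between the open fingers, clear of the coupling at (231,268). Descend, grip and lift.

Request:
{"api": "drive_tool", "payload": {"commands": [[0, 0.02, 0.9, 0, 0, -0.08], [0, 0, 0.9, 0, 0, 0], [0, 0, 0.9, 0, 0, 0], [0, 0, 0.8, 0, 0, 0], [0, 0, 0.5, 0, 0, 0], [0, 0, 0.13, 0, 0, 0], [0, 0, 0, 0, 0, 0]]}}

```text
time: 29.65
tool_pos: [0.4358, 0.0926, 0.0084]
ee_rot: [-3.141, -0.0, 2.206]
wrist_force: [-0.2, 0.9, -0.5]
width: 0.0941
finger_force: 0.0
```

Request:
{"api": "drive_tool", "payload": {"commands": [[0, 0, 0, 0, 0, 0], [0, 0, 0, 0, 0, 0], [0, 0, 0, 0, 0, 0], [0, 0, 0, 0, 0, 0], [0, 0, 0, 0, 0, 0], [0, 0, 0, 0, 0, 0], [0, 0, 0, 0, 0, 0]], "gripper": 1}}

```text
time: 30.52
tool_pos: [0.4354, 0.093, 0.0086]
ee_rot: [-3.142, 0.0, 2.207]
wrist_force: [0.4, 0.2, 0.5]
width: 0.0417
finger_force: 30.0
```

Request:
{"api": "drive_tool", "payload": {"commands": [[0, 0, -0.5, 0, 0, 0], [0, 0, -1, 0, 0, 0], [0, 0, -1, 0, 0, 0], [0, 0, -1, 0, 0, 0], [0, 0, -0.6, 0, 0, 0], [0, 0, 0, 0, 0, 0]]}}

```text
time: 31.28
tool_pos: [0.4367, 0.0931, 0.1746]
ee_rot: [3.138, 0.003, 2.207]
wrist_force: [0.3, -0.0, -1.0]
width: 0.0421
finger_force: 30.0
```

```bash
python3 -c "
from h import *
plan(.644+.035,.2275-.072,.18,116)
"
```

```text
pos [0.4367 0.0931 0.1746] rpy [1.7977e+02 1.5000e-01 1.2645e+02] w 0.0421 t 31.27
7 rows of [-0.27, 0.853, -0.017, 0.006, 0.003, 0.26]
```

Request:
{"api": "drive_tool", "payload": {"commands": [[-0.27, 0.853, -0.01, 0, 0, 0.26], [-0.27, 0.853, -0.01, 0, 0, 0.26], [-0.27, 0.853, -0.01, 0, 0, 0.26], [-0.27, 0.853, -0.01, 0, 0, 0.26], [-0.27, 0.853, -0.01, 0, 0, 0.26], [-0.27, 0.853, -0.01, 0, 0, 0.26], [-0.27, 0.853, -0.01, 0, 0, 0.26], [0, 0, 0, 0, 0, 0]]}}

```text
time: 32.28
tool_pos: [0.678, 0.1552, 0.1705]
ee_rot: [-3.136, -0.002, 2.025]
wrist_force: [-0.1, 0.2, -0.1]
width: 0.0419
finger_force: 30.0
```

```bash
python3 -c "
from h import *
s=snap('wrist','w12'); W=cloud(s)
fit('bs pipe',W,.644,.2275,.08,.044,.08)
fit('bs tube',W,.644,.2275,.03,.045,.08)
fit('all',W,.644,.2275,.06,.003,.046)
fit('cap',W,.679,.155,.06,.15,.2)
plan(.644,.2265,.18,116)
"
```

```text
bs pipe 2899 c [0.6439 0.2253] yaw -62.5 size [0.0967 0.0306] z [0.0455 0.0508 0.0575]
bs tube 1362 c [0.6431 0.2269] yaw -63.5 size [0.0586 0.0171] z [0.0464 0.0501 0.052 ]
all 1789 c [0.6443 0.2256] yaw -63.5 size [0.0913 0.0652] z [0.0034 0.0412 0.045 ]
cap 5924 c [0.6781 0.1553] yaw 26.5 size [0.0624 0.0302] z [0.1747 0.1882 0.1944]
pos [0.677  0.1551 0.1716] rpy [-1.7968e+02 -1.0000e-01  1.1603e+02] w 0.0418 t 32.33
3 rows of [0.656, 0.013, -0.07, -0.019, -0.006, 0.002]
```

View pics/w12.png

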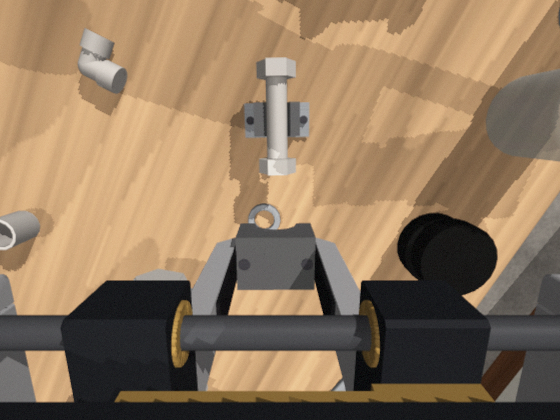

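The small base is at (277,120), fitted at (0.644, 0.2255), yaw −63.2°. The cap is held squarely at (275,257). Moving over and down.

Request:
{"api": "drive_tool", "payload": {"commands": [[0.65, 0.01, 0, 0, 0, -0.14], [0.65, 0.01, 0, 0, 0, 0], [0.65, 0.01, 0, 0, 0, 0], [0, 0, 0.8, 0, 0, 0], [0, 0, 0.8, 0, 0, 0], [0, 0, 0.6, 0, 0, 0], [0, 0, 0.3, 0, 0, 0], [0, 0, 0, 0, 0, 0], [0, 0, 0, 0, 0, 0]]}}

```text
time: 33.45
tool_pos: [0.6445, 0.2262, 0.0771]
ee_rot: [3.139, 0.001, 2.039]
wrist_force: [-0.2, 1.1, -0.5]
width: 0.042
finger_force: 30.0
```

```bash
python3 -c "
from h import *
plan(.644,.2255,.051,116.8)
"
```

```text
pos [0.6445 0.2262 0.0771] rpy [1.7984e+02 4.0000e-02 1.1684e+02] w 0.042 t 33.45
1 rows of [-0.008, -0.021, 0.653, 0.027, 0.006, 0.008]
```

Request:
{"api": "drive_tool", "payload": {"commands": [[0, -0.02, 0.3, 0, 0, 0], [0, 0, 0.2, 0, 0, 0], [0, 0, 0.06, 0, 0, 0], [0, 0, 0, 0, 0, 0]]}}

```text
time: 33.95
tool_pos: [0.6429, 0.225, 0.0524]
ee_rot: [-3.141, -0.0, 2.039]
wrist_force: [1.0, 0.3, -0.1]
width: 0.0417
finger_force: 30.0
```

Request:
{"api": "drive_tool", "payload": {"commands": [[0, 0, 0.06, 0, 0, 0], [0, 0, 0, 0, 0, 0]]}}

```text
time: 34.2
tool_pos: [0.6433, 0.2252, 0.0508]
ee_rot: [3.141, 0.0, 2.039]
wrist_force: [-0.4, 0.0, -0.8]
width: 0.0416
finger_force: 30.0
```

Request:
{"api": "drive_tool", "payload": {"commands": [[0, 0, 0.04, 0, 0, 0], [0, 0, 0, 0, 0, 0]]}}

```text
time: 34.45
tool_pos: [0.6434, 0.2252, 0.0507]
ee_rot: [3.141, 0.0, 2.039]
wrist_force: [-1.5, -1.0, 3.9]
width: 0.042
finger_force: 30.0
```

Request:
{"api": "drive_tool", "payload": {"commands": [[0, 0, 0, 0, 0, 0], [0, 0, 0, 0, 0, 0], [0, 0, 0, 0, 0, 0], [0, 0, 0, 0, 0, 0], [0, 0, -0.5, 0, 0, 0], [0, 0, -1, 0, 0, 0], [0, 0, -1, 0, 0, 0], [0, 0, -0.6, 0, 0, 0], [0, 0, 0, 0, 0, 0], [0, 0, 0, 0, 0, 0]], "gripper": 0}}

```text
time: 35.7
tool_pos: [0.6428, 0.2251, 0.1723]
ee_rot: [-3.141, -0.0, 2.039]
wrist_force: [-0.2, -0.5, -0.5]
width: 0.0942
finger_force: 0.0
```

```bash
python3 -c "
from h import *
W=cloud(snap('wrist','w13'))
fit('caps',W,.644,.2255,.04,.064,.08)
A=cloud(snap('scene','sc1'));B=cloud(snap('side','si1'));P=np.vstack([A.reshape(-1,3),B.reshape(-1,3)])
fit('caps',P,.644,.2255,.04,.064,.08)
fit('capm',P,.6268,-.2458,.05,.068,.08)
fit('capl',P,.622,-.018,.055,.073,.09)
fit('pipe m',P,.6268,-.2458,.075,.045,.066)
plan(.644,.2255,.2,116)
"
```

```text
caps 1573 c [0.6431 0.2252] yaw 27.0 size [0.0413 0.0299] z [0.0671 0.0685 0.0696]
caps 326 c [0.6427 0.2272] yaw 28.0 size [0.044 0.036] z [0.0646 0.0675 0.0701]
capm 585 c [ 0.6271 -0.2414] yaw -18.0 size [0.0583 0.0372] z [0.069  0.0719 0.0742]
capl 722 c [ 0.6213 -0.0148] yaw 15.5 size [0.0682 0.0473] z [0.074  0.077  0.0794]
pipe m 948 c [ 0.6261 -0.2435] yaw 73.0 size [0.099  0.0594] z [0.0466 0.0557 0.064 ]
pos [0.6423 0.2249 0.1709] rpy [-1.7980e+02 -4.0000e-02  1.1682e+02] w 0.0937 t 35.85
1 rows of [-0.006, 0.042, -0.729, -0.035, -0.006, 0.143]
```

View pics/sc1.png

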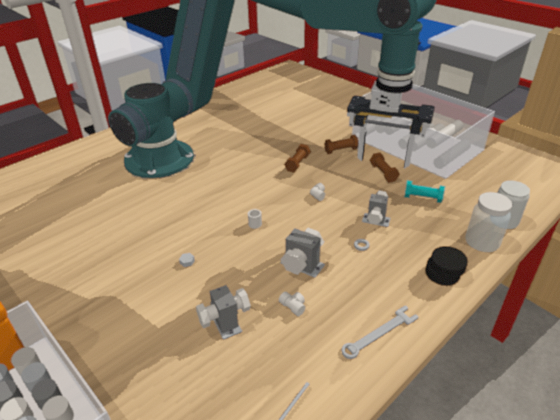

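The picture shows all three clamps closed, at (225,310), (303,250) and (378,208). The gripper is clear and the bystanders haven't moved.

```bash
python3 -c "
from bench import close_job
print(close_job())"
```

```text
the job is handed in; nothing more can be done
None
```

I handed the job in at about 36 s of the 102 s limit: the pipe lies in the medium groove and all three caps measure flat, square and within about 3 mm of centre on their bases; no verdict came back.

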